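# Set the guarded grind dial of a laboratory mill

## Task

On the mill's control box, the one with the wide clear hood over a pointed bar dial, swing the hood up and back by its tongue until it rests open on its stop by itself, then turn the dial beneath it until its pointed end faces the long black mark at the front of the scale. Leave the hood open, and leave the narrow hood on the box nearby shut.

Things in the scene. Friction and masses are not known exactly. Their poses are not given: they have to be found in the camera images.
- hood (a joint): Hinge angle, rad, of the wide clear hood (140 mm front to back, 112 wide, 52 high, grey edging, about 0.12 kg) on the mill's cream box (150 x 124 mm, top 36 mm above the table, turned up to 20 deg). 0 shut, grows as the tongue rises, 1.92 at the stop, leaning back past upright. Loose hinge: let go below 1.0 it falls shut, above 1.25 it falls open to the stop and stays.
- hood_tongue (a point): Grip point on the hood's tongue, a flat grey bar level out from the top of its front wall towards the robot: 38 mm long, 24 wide, 10 thick, free below. Point: mid-width, mid-thickness, 25 mm from the wall, 80 above the table when shut; x to the hinge, y along it, z up. The hinge line is 165 mm along x and 44 below. Pinched across y, the tongue swivels between the fingers as it rises.
- dial_grip (a point): Grip point of the dial under the wide hood: black bar knob 14 mm wide, 45 long, one end pointed, white line on top towards that end, on a disc 44 mm across. Point on the upright axis, 72 mm above the table, 8 below the bar's top, 22 above the disc; x along the bar away from the pointed end. 70 mm in front of the hinge, covered by the shut hood. Turns with light friction and stays put.
- dial (a joint): Dial angle, rad, clockwise seen from above: 0 when the pointed end faces the long black mark, which lies at the scale's front middle, on the tongue's side, opposite to the hinge. Range -0.7 to 1.6; starts between 0.6 and 1.4, so turn it counter-clockwise seen from above.
- small_hood (a joint): Hinge angle, rad, of the narrow clear hood (72 mm wide, otherwise alike, over a plain round knob) on another control box nearby: 0 shut. Not to be opened.
There are look-alikes about, which are no part of the job. Leave any blue or purple look-alike of the part that bears small_hood alone.

How it is judged:
By the outcome, as a careful person would: the job done as asked, in the order asked, and still so for the second after the job is handed in, with the robot touching nothing.
It also fails if it takes over 51 s, if anything falls off the work surface, if the arm or the gripper's body presses on something with over 40 N, if the wrist force passes 120 N, or if a joint passes its speed limit or range.

## Robot

A 6-joint arm with a two-finger parallel gripper is mounted at the origin on the work surface. World frame = base frame: x ahead of the robot, y to its left, z up, the work surface at z = 0. Lengths are in m, angles in rad, forces in N, time in s.
With the tool pointing down it reaches from about 0.3 to 0.775 m from the base axis. Payload 14.6 kg.
Tool frame: the origin (TCP) lies at the very end of the fingers, on their centre line; the grasp point (between the pads) lies 19 mm behind it (env.tcp_to_grasp is the x of the grasp point in the tool frame, in m); x points along the fingers, y is the direction in which the jaws open and shut, and the axes are right-handed (so a half turn about x gives the same grasp; the last joint's range is limited). The gripper opens to 85 mm and grips with 20 to 120 N. Pads are 22 mm wide; open, the fingers measure 114 mm over their backs; the gripper's body (76 mm by 85 mm) begins 54 mm behind the grasp point. The pads swing forward as they close: fully open they stand 13 mm farther back than shut.
Start: joints at [1.055, 0.3, 1.521, -0, 1.321, -0.067], TCP at [0.239, 0.496, 0.231] pointing down, gripper open.
Joint ranges: [-3.03, 3.03], [-0.79, 2.21], [0.23, 2.52], [-1.04, 4.18], [0, 3.07], [-2.55, 2.55]. Speed limits (rad/s): [2.22, 2.22, 2.57, 3.14, 3.14, 3.14].

## Interface

Orientations are given as a 3x3 rotation matrix whose columns are the frame's x, y, z axes.
In Python, from cell import env, imaging gives the robot as it stands.
- The arm moves only by the shell command python3 -m pendant 'ROWS'. ROWS is text: rows parted by semicolons, each of 7 numbers parted by spaces: the turn, a rotation vector about the tool's x, y, z in rad, then the shift along the tool's x, y, z in cm, then the opening, from 0 (shut) to 1 (fully open). In form: rx ry rz tx ty tz gripper; .... A call has 1 to 8 rows; each row is the pose to reach, as a shift and turn from the pose measured when the call began, along the tool's axes at that moment; what a row does not reach only later rows make up. A row lasts 1/10 s, in which the tool goes at most 50 mm and 8.59 degrees, less where a joint would pass 70% of its speed; a pose out of reach is approached as far as the arm can. A call with a gripper value outside its range is refused whole. The fingers move at their own pace and stop on an object; the grip force is fixed at half the most. Time passes only in rows, so rows that repeat a pose let the fingers close. It gives the time, the measured TCP pose, the force and the opening at its end, in the units of the state.
- env.sense(): the state, without advancing time (a new reading comes with each control period).
- imaging.camera(name): name is "scene" or "top" or "wrist"; returns the picture (384x512x3 uint8, blue, green, red); there is no depth.
- imaging.camera_params(name): a dict with "K" (3x3 intrinsics, pixels), "R" (3x3) and "t" (3): a world point X has camera coordinates R X + t. Camera axes: x right, y down, z forward; pixel columns grow to the right and rows downward; lengths in m; the calibration is good to about 2 mm. The wrist camera is an equidistant fisheye: a pixel r from the principal point sees the ray r / f radians off the axis. A picture is of the moment at which its call begins: read the wrist's pose just before it. camera_params takes no time and is no camera call; for the wrist camera it gives the pose at the moment of the call.
- env.job_done(): hands the job in, once; it reports no verdict.
Trained networks look in the newest picture that a camera, given by its name, has taken for a name from the list of things; names that differ only in an ending like _2 or _b are one class to them, and where a whole thing is asked for, a point or a joint stands for the part that bears it (a point fixed in the world has none). Each returns a list of dicts, best first, with "score" (0 to 1); they miss things now and then, are a little off and sometimes report something else, mostly with a low value. They report only what shows in the picture. A call takes as long as a camera call. They do not tell look-alikes from the thing itself.
- imaging.recognise(camera, label): "at" ([x, y, z] in m, in world coordinates, good to about 4 mm: the middle of the surface that is visible of it).
- imaging.trace(camera, label): "region" (384x512 bool, what is visible of it).
The state is a dict: "t": time; "qpos": joint angles; "joint_vel": joint speeds; "tau": joint torques, N m; "tool_pos": TCP position; "orientation": TCP orientation; "wrist_force": force on the tool from outside, world axes, zero at the start; "torque": the same for the moment, N m; "opening": finger opening in m.
Only numpy, scipy, OpenCV 4.12 (cv2) and the standard library are available. Lean on these libraries where they do the work, as an engineer would, in place of code of your own. Each camera call takes 0.05 s, during which the arm holds its last target.

## Working session

There is one attempt and no reset: what is moved stays moved. The work goes in short steps, Python scripts to look and compute and a shell command to move; the robot and the scene stay as the last step left them, time stands still between calls to the robot, and variables do not carry over. Pictures are saved under pics/ and viewed, and the job is handed in when it is done.

```bash
ls; mkdir -p pics; python3 - <<'E'
from cell import env, imaging
import cv2,numpy as np
s=env.sense();print(s['t'],s['tool_pos'],s['orientation'],s['opening'],env.tcp_to_grasp)
for c in ("scene","top"):
    cv2.imwrite(f"pics/a_{c}.png",imaging.camera(c))
    for l in ("hood","hood_tongue","small_hood","dial_grip","dial"):
        print(c,l,[(np.round(d['at'],3),round(d['score'],2)) for d in imaging.recognise(c,l)])
print(env.sense()['t'])
E
```

```text
pics
0.0 [0.23851656 0.49531664 0.23069828] [[-5.98520844e-04  4.33860479e-01  9.00979870e-01]
 [-1.04973747e-03  9.00979262e-01 -4.33860884e-01]
 [-9.99999270e-01 -1.20546711e-03 -8.38152690e-05]] 0.08524880528914283 -0.0187
scene hood [(array([ 0.591, -0.018,  0.09 ]), 0.97)]
scene hood_tongue [(array([ 0.589, -0.023,  0.092]), 0.88)]
scene small_hood [(array([ 0.56 , -0.224,  0.094]), 0.82), (array([0.375, 0.199, 0.089]), 0.79), (array([ 0.303, -0.194,  0.088]), 0.62)]
scene dial_grip []
scene dial []
top hood [(array([ 0.574, -0.018,  0.091]), 0.73)]
top hood_tongue [(array([ 0.57 , -0.02 ,  0.086]), 0.95)]
top small_hood [(array([0.352, 0.212, 0.087]), 0.89), (array([ 0.536, -0.224,  0.085]), 0.66), (array([ 0.29 , -0.196,  0.088]), 0.64)]
top dial_grip []
top dial []
0.6
```

View pics/a_scene.png

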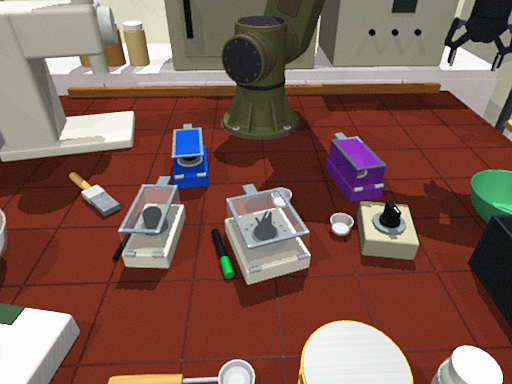

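View pics/a_top.png

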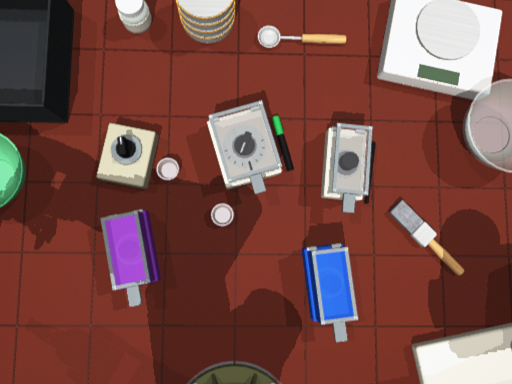

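The wide hood over a bar dial on the cream box is at top px (245,147), with its tongue at (259,183). The narrow cream hood over a round knob is at (348,160). The blue hood (333,285), the purple hood (128,250) and the unhooded box (127,148) are look-alikes. I'll confirm in an enlarged crop.

```bash
python3 - <<'E'
from cell import env, imaging
import cv2,numpy as np
im=cv2.imread("pics/a_top.png")
x0,y0,w,h=195,90,110,110
cv2.imwrite("pics/b_crop.png",cv2.resize(im[y0:y0+h,x0:x0+w],None,fx=5.4,fy=5.4,interpolation=cv2.INTER_CUBIC))
P=imaging.camera_params("top");print(P)
imaging.camera("top")
r=imaging.trace("top","hood_tongue");print([(d['score'],d['region'].sum(),np.argwhere(d['region']).min(0),np.argwhere(d['region']).max(0)) for d in r])
E
```

```text
{'K': array([[429.66971281,   0.        , 249.58382016],
       [  0.        , 429.66971281, 188.93782653],
       [  0.        ,   0.        ,   1.        ]]), 'R': array([[ 0.00886997, -0.99916226,  0.03995133],
       [-0.99393728, -0.01318812, -0.10915473],
       [ 0.10959017, -0.03874092, -0.9932216 ]]), 't': array([-0.03403241,  0.48585388,  0.88307221])}
[(0.55, np.int64(4328), array([100, 209]), array([192, 282]))]
```

View pics/b_crop.png

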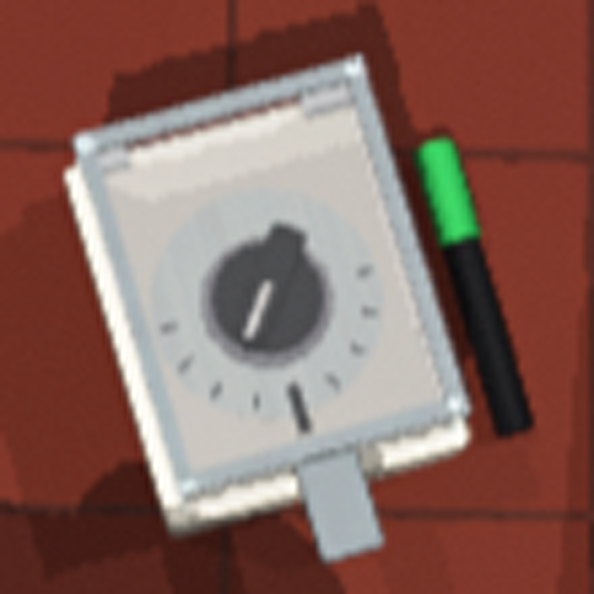

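The crop shows the wide hood (corners 85,142 / 355,63 / 457,405 / 187,487) over a bar dial. The white line points lower-left, clockwise of the long mark at (299,408). The tongue tip is at (353,552). So this is the one meant.

```bash
cat > h.py <<'E'
import numpy as np
from cell import env, imaging
def ray(cam,uv,z):
    P=imaging.camera_params(cam);K,R,t=P['K'],P['R'],P['t']
    d=R.T@np.linalg.inv(K)@np.array([uv[0],uv[1],1.]);c=-R.T@t
    return c+d*(z-c[2])/d[2]
def proj(cam,X):
    P=imaging.camera_params(cam);x=P['K']@(P['R']@np.asarray(X,float)+P['t']);return x[:2]/x[2]
E
python3 - <<'E'
from h import *
f=lambda c,z:ray("top",(195+(c[0]+.5)/5.4-.5,90+(c[1]+.5)/5.4-.5),z)
C=[f(c,.088) for c in((80,140),(357,60),(467,405),(185,492))]
for c in C:print(c.round(4))
n=np.linalg.norm
print("w",n(C[0]-C[1]),n(C[2]-C[3]),"l",n(C[0]-C[3]),n(C[1]-C[2]))
T=[f(c,.085) for c in((325,562),(384,544),(300,465),(358,450))]
for c in T:print(c.round(4))
print("tw",n(T[0]-T[1]))
d=(C[0]+C[1]-C[2]-C[3])/2;print("yaw",np.arctan2(d[1],d[0]))
d2=(C[0]+C[3]-C[1]-C[2])/2;print("yaw2",np.arctan2(-d2[0],d2[1]))
d3=(T[2]-T[0]+T[3]-T[1])/2;print("yaw3",np.arctan2(d3[1],d3[0]))
yaw=np.arctan2(d[1],d[0]);ux=np.array([np.cos(yaw),np.sin(yaw),0])
tip=(T[0]+T[1])/2;g=tip+.013*ux;g[2]=.08;print("tip",tip,"grip",g)
print("hood centre",sum(C)/4, "pred grip", sum(C)/4-(.07+.025)*ux)
dc=f((265,300),.062);print("dial axis approx disc",dc, "from grip",g+(.165-.07)*ux)
# white line ends at z=.08
a,b=f((268,285),.08),f((247,338),.08);print("line",a,b,"dir",np.arctan2(*(b-a)[1::-1]))
m0,m1=f((293,385),.037),f((306,432),.037);print("mark",m0,m1,np.arctan2(*(m1-m0)[1::-1]))
E
```

```text
[0.6266 0.0557 0.088 ]
[ 0.6595 -0.0472  0.088 ]
[ 0.5292 -0.0887  0.088 ]
[0.4953 0.0149 0.088 ]
w 0.10803627308094851 0.1089788972535596 l 0.13750791291122308 0.13673815449143278
[ 0.4705 -0.0368  0.085 ]
[ 0.4775 -0.0585  0.085 ]
[ 0.5063 -0.0273  0.085 ]
[ 0.5122 -0.0487  0.085 ]
tw 0.02275362181861682
yaw 0.3049151107754782
yaw2 0.3124095110277768
yaw3 0.2667133407320595
tip [ 0.4740055 -0.0476249  0.085    ] grip [ 0.48640584 -0.04372214  0.08      ]
hood centre [ 0.57765986 -0.01633757  0.088     ] pred grip [ 0.48704198 -0.04485773  0.088     ]
dial axis approx disc [ 0.57292594 -0.01430017  0.062     ] from grip [ 0.57702372 -0.01520199  0.08      ]
line [ 0.57478827 -0.01492937  0.08      ] [ 0.55454113 -0.00730792  0.08      ] dir 2.781576965397032
mark [ 0.54467394 -0.02619974  0.037     ] [ 0.52617537 -0.03144311  0.037     ] -2.8653897831810355
```

```bash
cat >> h.py <<'E'
from scipy.spatial.transform import Rotation as Ro
YAW=0.305;UX=np.array([np.cos(YAW),np.sin(YAW),0]);G=np.array([.4868,-.0442,.080]);H=G+.165*UX;H[2]=.036
def Rdown(jaw):  # tool x down, y at world angle jaw
    x=np.array([0,0,-1.]);y=np.array([np.cos(jaw),np.sin(jaw),0]);return np.c_[x,y,np.cross(x,y)]
def hoodpt(th):
    a=np.arctan2(.044,.165)+th;r=np.hypot(.165,.044);p=H-UX*r*np.cos(a);p[2]+=r*np.sin(a);return p
def rows(grasp,R):  # pose by grasp point -> row
    s=env.sense();R0=s['orientation'];tcp=np.asarray(grasp)-R[:,0]*env.tcp_to_grasp
    return np.r_[Ro.from_matrix(R0.T@R).as_rotvec(),100*R0.T@(tcp-s['tool_pos'])].round(3)
E
python3 - <<'E'
from h import *
R=Rdown(np.pi/2+YAW)
print(rows(G+[0,0,.13],R),rows(G+[0,0,.04],R))
print(hoodpt(1.92),H)
E
```

```text
[ -0.754   0.     -0.      4.    -37.858  45.776] [ -0.754   0.     -0.     13.    -37.858  45.776]
[0.73747011 0.03471677 0.17598692] [0.64418475 0.00534837 0.036     ]
```

```bash
python3 -m pendant '-0.1 0 0 0 -3 4 0.6; -0.2 0 0 0 -6 8 0.6; -0.3 0 0 0 -9 12 0.6; -0.4 0 0 0 -12.5 15.5 0.6; -0.5 0 0 1 -16 19 0.6; -0.6 0 0 1 -19 23 0.6; -0.7 0 0 2 -22 26.5 0.6; -0.754 0 0 3 -25 30 0.6'
python3 - <<'E'
from h import *
s=env.sense();print(s['t'],s['tool_pos'],s['qpos'].round(2) if hasattr(s['qpos'],'round') else s['qpos'])
R=Rdown(np.pi/2+YAW)
print(rows(G+[0,0,.10],R))
E
```

```text
t: 1.5
tool_pos: [0.401, 0.1383, 0.2015]
orientation: [[0.001, -0.304, 0.953], [0.0, 0.953, 0.304], [-1.0, -0.0, 0.001]]
wrist_force: [1.6, 0.6, -0.0]
opening: 0.0509
1.5 [0.4010227  0.13826686 0.20145519] [ 0.25  0.05  1.89  0.    1.2  -1.63]
[ 4.0000e-03  1.0000e-03  0.0000e+00  4.0200e+00 -1.9991e+01  2.6160e+00]
```

```bash
python3 -m pendant '0 0 0 1 -4 0.5 0.6; 0 0 0 2 -8 1 0.6; 0 0 0 3 -12 1.5 0.6; 0 0 0 3.5 -16 2 0.6; 0 0 0 4 -20 2.6 0.6; 0 0 0 4 -20 2.6 0.6; 0 0 0 4 -20 2.6 0.6'
python3 - <<'E'
from h import *
import cv2
s=env.sense();print(s['t'],s['tool_pos'])
print(rows(G,Rdown(np.pi/2+YAW)))
P=imaging.camera_params("wrist");print({k:np.round(v,3) for k,v in P.items()})
im=imaging.camera("wrist");
def fe(X):
    c=P['R']@X+P['t'];th=np.arctan2(np.hypot(c[0],c[1]),c[2]);f=P['K'][0,0];ph=np.arctan2(c[1],c[0]);return np.array([P['K'][0,2]+f*th*np.cos(ph),P['K'][1,2]+f*th*np.sin(ph)])
uy=np.array([-UX[1],UX[0],0])
o=cv2.resize(im,None,fx=1.5,fy=1.5)
for dx,dy in((-.013,.012),(-.013,-.012),(.025,.012),(.025,-.012)):
    p=fe(G+[0,0,.005]+dx*UX+dy*uy);print(p.round(1));cv2.circle(o,tuple(int(v) for v in p*1.5),3,(0,0,255),1)
cv2.imwrite("pics/c_wrist.png",o)
for l in("hood_tongue",): print([(np.round(d['at'],3),d['score']) for d in imaging.recognise("wrist",l)])
E
```

```text
t: 2.2
tool_pos: [0.4866, -0.0448, 0.1612]
orientation: [[0.001, -0.303, 0.953], [0.001, 0.953, 0.303], [-1.0, 0.0, 0.001]]
wrist_force: [-0.5, -0.1, -0.9]
opening: 0.0514
2.2 [ 0.48656366 -0.04481866  0.16121927]
[ 2.000e-03  1.000e-03 -0.000e+00  9.992e+00  4.900e-02  3.300e-02]
{'K': array([[297.319,   0.   , 254.405],
       [  0.   , 297.319, 190.428],
       [  0.   ,   0.   ,   1.   ]]), 'R': array([[-0.302,  0.953,  0.   ],
       [ 0.918,  0.291,  0.268],
       [ 0.255,  0.081, -0.964]]), 't': array([ 0.189, -0.45 ,  0.19 ])}
[270.2 182.9]
[238.5 182.9]
[269.3 229.2]
[239.2 229.2]
[(array([ 0.534, -0.032,  0.087]), 0.55)]
```

View pics/c_wrist.png

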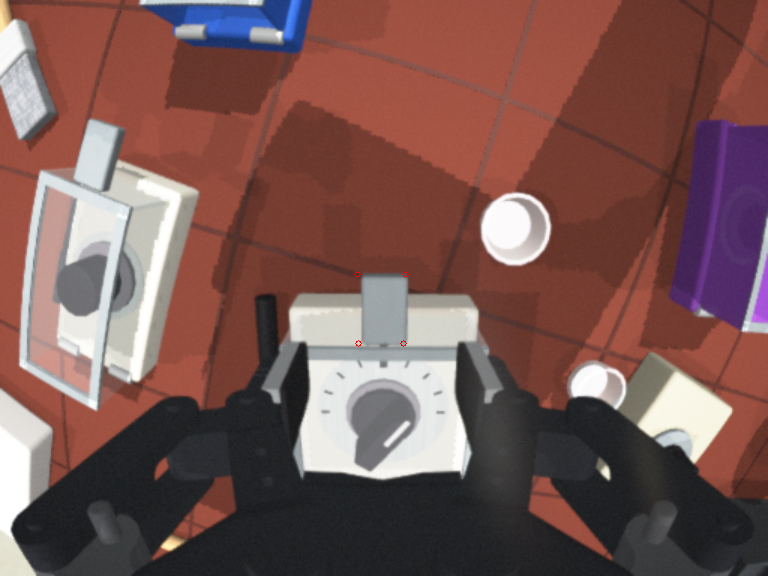

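The predicted tongue corners (red) lie within about 3 px (1.3 mm) of the tongue seen at (385,310). It is centred between the open fingers, so I'll descend and pinch.

```bash
python3 -m pendant '0 0 0 3 0.1 0 0.6; 0 0 0 6 0.15 0 0.6; 0 0 0 8.5 0.18 0 0.6; 0 0 0 10 0.18 0 0.6; 0 0 0 10 0.18 0 0.2; 0 0 0 10 0.18 0 0.1; 0 0 0 10 0.18 0 0.1; 0 0 0 10 0.18 0 0.1'
python3 -m pendant '0 0 0 0 0 0 0.1; 0 0 0 0 0 0 0.1'
python3 - <<'E'
from h import *
s=env.sense();p=s['tool_pos']+s['orientation'][:,0]*env.tcp_to_grasp
print(s['t'],p)
R0=s['orientation']
for th in np.arange(.1,1.75,.1):
    print(round(th,2),(100*R0.T@(hoodpt(th)-G)).round(2))
E
```

```text
t: 3.1
tool_pos: [0.4868, -0.0431, 0.0633]
orientation: [[0.004, -0.305, 0.952], [-0.002, 0.952, 0.305], [-1.0, -0.003, 0.003]]
wrist_force: [-1.0, -15.1, -0.1]
opening: 0.0228
t: 3.3
tool_pos: [0.4872, -0.0433, 0.0646]
orientation: [[0.006, -0.305, 0.952], [-0.003, 0.952, 0.305], [-1.0, -0.004, 0.005]]
wrist_force: [-0.1, -5.5, -2.7]
opening: 0.0225
3.3 [ 0.48706929 -0.04321065  0.08327347]
0.1 [-1.62 -0.01  0.53]
0.2 [-3.18 -0.02  1.22]
0.3 [-4.67 -0.03  2.06]
0.4 [-6.06 -0.04  3.04]
0.5 [-7.35 -0.05  4.16]
0.6 [-8.52 -0.06  5.4 ]
0.7 [-9.56 -0.07  6.76]
0.8 [-10.46  -0.08   8.21]
0.9 [-11.22  -0.09   9.74]
1.0 [-11.81  -0.1   11.34]
1.1 [-12.24  -0.11  12.99]
1.2 [-12.51  -0.12  14.68]
1.3 [-12.6   -0.13  16.38]
1.4 [-12.53  -0.14  18.09]
1.5 [-12.28  -0.15  19.78]
1.6 [-11.87  -0.15  21.43]
1.7 [-11.29  -0.16  23.04]
```

```bash
python3 -m pendant '0 0 0 -0.8 0 0.2 0.1; 0 0 0 -1.6 0 0.5 0.1; 0 0 0 -2.4 0 0.85 0.1; 0 0 0 -3.2 0 1.2 0.1; 0 0 0 -3.9 0 1.6 0.1; 0 0 0 -4.65 0 2.05 0.1; 0 0 0 -4.65 0 2.05 0.1'
python3 - <<'E'
from h import *
import cv2
s=env.sense();p=s['tool_pos']+s['orientation'][:,0]*env.tcp_to_grasp
R0=s['orientation'];print(p,hoodpt(.3))
cv2.imwrite("pics/d.png",np.hstack([imaging.camera("scene")[120:300,100:420]]*1).repeat(2,0).repeat(2,1))
for th in np.arange(.35,1.7,.05):
    print(round(th,2),(100*R0.T@(hoodpt(th)-hoodpt(.3))).round(2))
E
```

```text
t: 4.0
tool_pos: [0.5076, -0.0369, 0.1127]
orientation: [[0.009, -0.305, 0.952], [-0.004, 0.952, 0.305], [-1.0, -0.006, 0.007]]
wrist_force: [5.5, -6.2, -5.4]
opening: 0.0226
[ 0.50739982 -0.03685858  0.13141452] [ 0.50623212 -0.03808232  0.12679564]
0.35 [-0.71 -0.01  0.48]
0.4 [-1.39 -0.01  0.99]
0.45 [-2.05 -0.02  1.53]
0.5 [-2.68 -0.03  2.11]
0.55 [-3.28 -0.04  2.72]
0.6 [-3.84 -0.04  3.36]
0.65 [-4.38 -0.05  4.02]
0.7 [-4.88 -0.06  4.71]
0.75 [-5.35 -0.06  5.43]
0.8 [-5.78 -0.07  6.16]
0.85 [-6.17 -0.08  6.92]
0.9 [-6.53 -0.08  7.7 ]
0.95 [-6.84 -0.09  8.49]
1.0 [-7.12 -0.09  9.3 ]
1.05 [-7.35 -0.1  10.12]
1.1 [-7.54 -0.11 10.95]
1.15 [-7.69 -0.11 11.79]
1.2 [-7.8  -0.12 12.64]
1.25 [-7.87 -0.12 13.49]
1.3 [-7.89 -0.13 14.34]
1.35 [-7.87 -0.13 15.2 ]
1.4 [-7.81 -0.14 16.05]
1.45 [-7.71 -0.14 16.9 ]
1.5 [-7.56 -0.14 17.74]
1.55 [-7.38 -0.15 18.57]
1.6 [-7.15 -0.15 19.39]
1.65 [-6.88 -0.15 20.2 ]
```

View pics/d.png

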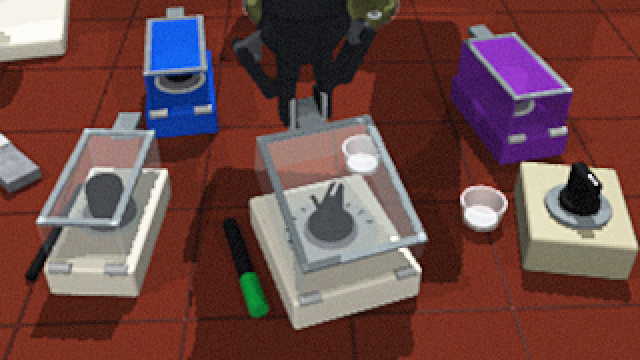

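The hood is rising with the tongue held at about (305,110). Forces are small, so I'll carry on along the arc.

```bash
python3 -m pendant '0 0 0 -1.4 0 1 0.1; 0 0 0 -2.7 0 2.1 0.1; 0 0 0 -3.85 0 3.35 0.1; 0 0 0 -4.9 0 4.7 0.1; 0 0 0 -5.8 -0.05 6.15 0.1; 0 0 0 -6.55 -0.1 7.7 0.1; 0 0 0 -7.1 -0.1 9.3 0.1; 0 0 0 -7.35 -0.1 10.1 0.1'
python3 - <<'E'
from h import *
s=env.sense();p=s['tool_pos']+s['orientation'][:,0]*env.tcp_to_grasp
R0=s['orientation'];d=p-H
print(p, np.arctan2(d[2],-d@UX)-.2606, np.hypot(d[2],d@UX))
for th in np.arange(1.1,1.71,.1):
    print(round(th,2),(100*R0.T@(hoodpt(th)-hoodpt(1.05))).round(2))
E
```

```text
t: 4.85
tool_pos: [0.6037, -0.007, 0.187]
orientation: [[0.008, -0.306, 0.952], [-0.005, 0.952, 0.306], [-1.0, -0.008, 0.006]]
wrist_force: [1.2, -7.2, -6.9]
opening: 0.0223
[ 0.60358627 -0.00689375  0.20574543] 1.0654139567875396 0.1749610034461827
1.1 [-0.19 -0.01  0.83]
1.2 [-0.46 -0.02  2.52]
1.3 [-0.55 -0.03  4.22]
1.4 [-0.47 -0.04  5.93]
1.5 [-0.22 -0.05  7.62]
1.6 [ 0.2  -0.05  9.27]
1.7 [ 0.78 -0.06 10.88]
```

```bash
python3 -m pendant '0 0 0 -0.25 0 1.2 0.1; 0 0 0 -0.45 0 2.5 0.1; 0 0 0 -0.55 0 4.2 0.1; 0 0 0 -0.45 0 5.9 0.1; 0 0 0 -0.2 0 7.6 0.1; 0 0 0 0.2 0 9.2 0.1; 0 0 0 0.2 0 9.2 0.1'
python3 - <<'E'
from h import *
import cv2
s=env.sense();p=s['tool_pos']+s['orientation'][:,0]*env.tcp_to_grasp
R0=s['orientation'];d=p-H
print(p, np.arctan2(d[2],-d@UX)-.2606, np.hypot(d[2],d@UX))
cv2.imwrite("pics/e.png",imaging.camera("scene")[80:300,100:420].repeat(2,0).repeat(2,1))
E
```

```text
t: 5.55
tool_pos: [0.6926, 0.0206, 0.1864]
orientation: [[0.01, -0.306, 0.952], [-0.007, 0.952, 0.306], [-1.0, -0.01, 0.007]]
wrist_force: [1.5, -9.8, 3.5]
opening: 0.0224
[0.69243304 0.02077893 0.20505354] 1.6013226731137198 0.17647959236540586
```

View pics/e.png

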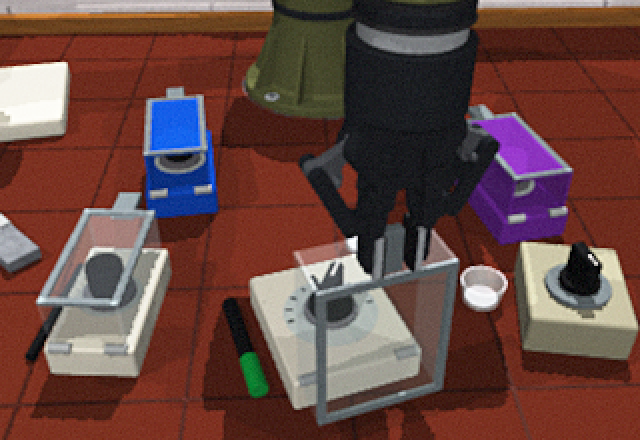

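The hood is past upright, with the tongue still pinched at about (393,240). Next I'll release, then lift clear.

```bash
python3 -m pendant '0 0 0 0 0 0 0.6; 0 0 0 0 0 0 0.6; 0 0 0 -1 0 0 0.6; 0 0 0 -3 0 0 0.6; 0 0 0 -6 0 0 0.6; 0 0 0 -8 0 -3 0.6; 0 0 0 -8 0 -7 0.6; 0 0 0 -8 0 -11 0.6'
python3 - <<'E'
from h import *
import cv2
cv2.imwrite("pics/f.png",imaging.camera("scene")[80:300,100:420].repeat(2,0).repeat(2,1))
cv2.imwrite("pics/f_t.png",cv2.resize(imaging.camera("top")[60:220,160:400],None,fx=3,fy=3,interpolation=cv2.INTER_CUBIC))
E
```

```text
t: 6.4
tool_pos: [0.5853, -0.0125, 0.2671]
orientation: [[0.012, -0.306, 0.952], [-0.007, 0.952, 0.307], [-1.0, -0.01, 0.009]]
wrist_force: [1.3, 0.1, 1.0]
opening: 0.0514
```

View pics/f.png

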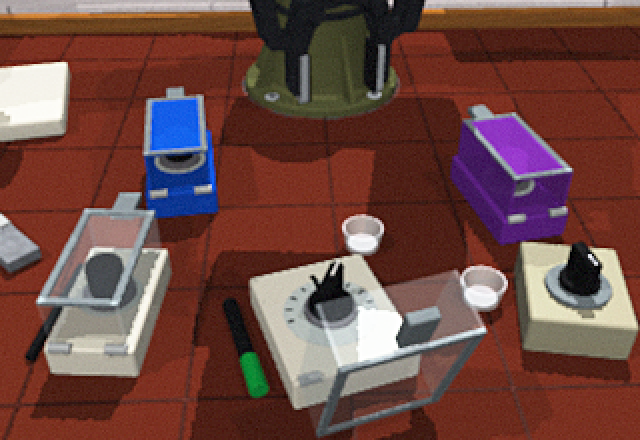

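View pics/f_t.png

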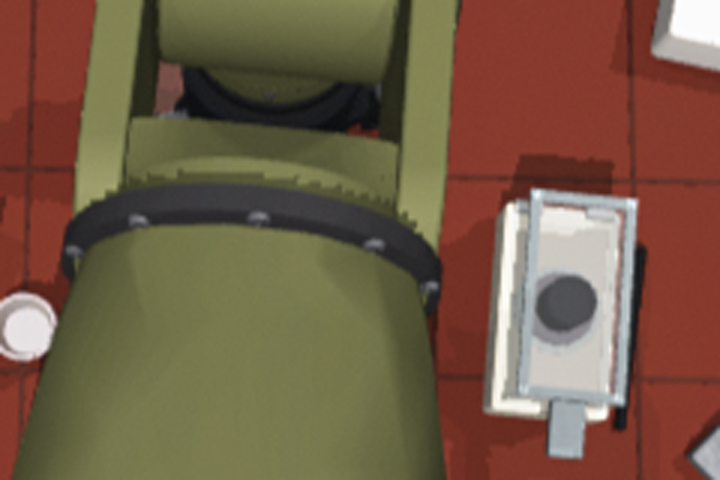

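The hood rests open on its stop, with the tongue at (418,325), and the narrow hood is still shut. Now a wrist look at the dial.

```bash
python3 - <<'E'
from h import *
import cv2
P=imaging.camera_params("wrist");im=imaging.camera("wrist");np.savez("w1.npz",**P);cv2.imwrite("pics/g_raw.png",im)
def fe(X):
    c=P['R']@X+P['t'];th=np.arctan2(np.hypot(c[0],c[1]),c[2]);f=P['K'][0,0];ph=np.arctan2(c[1],c[0]);return np.array([P['K'][0,2]+f*th*np.cos(ph),P['K'][1,2]+f*th*np.sin(ph)])
D=H-.07*UX
for z in(.036,.05,.08): print(D,fe(np.r_[D[:2],z]).round(1))
u=fe(np.r_[D[:2],.08]);x0,y0=int(u[0])-60,int(u[1])-60
x0=max(x0,0);y0=max(y0,0)
print(x0,y0)
cv2.imwrite("pics/g.png",cv2.resize(im[y0:y0+120,x0:x0+120],None,fx=5,fy=5,interpolation=cv2.INTER_CUBIC))
for l in("dial_grip","dial","hood"): print(l,[(np.round(d['at'],4),d['score']) for d in imaging.recognise("wrist",l)])
E
```

```text
[ 0.57741546 -0.01567215  0.036     ] [255.3 157.1]
[ 0.57741546 -0.01567215  0.036     ] [255.2 158.9]
[ 0.57741546 -0.01567215  0.036     ] [255.  163.5]
195 103
dial_grip [(array([ 0.5752, -0.017 ,  0.0651]), 0.81)]
dial [(array([ 0.5807, -0.0172,  0.0631]), 0.86), (array([0.7076, 0.0227, 0.0973]), 0.33)]
hood [(array([0.7029, 0.0234, 0.0934]), 0.97)]
```

View pics/g.png

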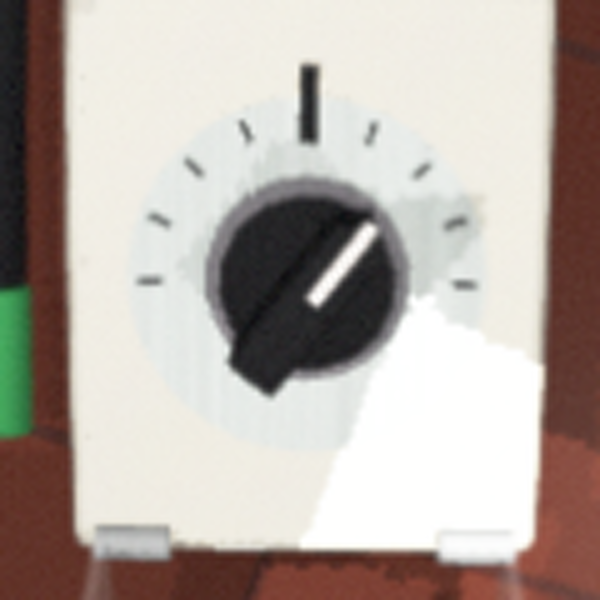

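View pics/g_raw.png

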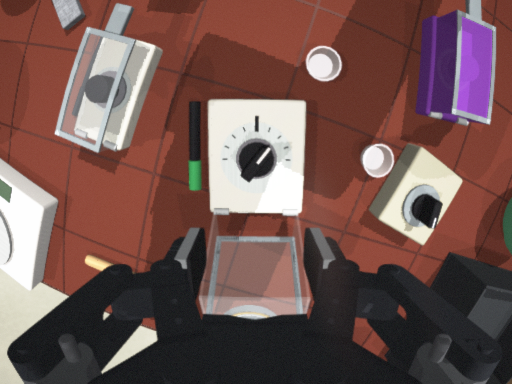

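```bash
cat >> h.py <<'E'
def fray(P,uv,z):
    K,R,t=P['K'],P['R'],P['t'];d=np.array([uv[0]-K[0,2],uv[1]-K[1,2]]);r=np.hypot(*d);th=r/K[0,0]
    v=R.T@np.r_[np.sin(th)*d/max(r,1e-9),np.cos(th)];c=-R.T@t
    return c+v*(z-c[2])/v[2]
E
python3 - <<'E'
from h import *
P=dict(np.load("w1.npz"))
f=lambda c,z:fray(P,(195+(c[0]+.5)/5-.5,103+(c[1]+.5)/5-.5),z)
ang=lambda a,b:np.arctan2(*(b-a)[1::-1])
m=f((309,142),.037),f((310,65),.037);w=f((315,303),.08),f((372,226),.08)
print("mark",ang(*m),m,"line",ang(*w),w)
print("disc ctr",f((308,277),.05))
e=[f(c,.037) for c in((73,5),(545,5),(80,545),(538,545))];print([x.round(4) for x in e])
print("disc edges",[f(c,.05).round(4) for c in((207,277),(409,277),(308,176),(308,380))])
print("bar back",f((232,360),.08),f((270,396),.08))
E
```

```text
mark -2.843837139515581 (array([ 0.54531618, -0.02451902,  0.037     ]), array([ 0.52685129, -0.0301855 ,  0.037     ])) line 2.826328310327629 (array([ 0.57622966, -0.01302214,  0.08      ]), array([ 0.55568067, -0.00632025,  0.08      ]))
disc ctr [ 0.57593758 -0.01489245  0.05      ]
[array([ 0.5297, -0.0912,  0.037 ]), array([0.4938, 0.0205, 0.037 ]), array([ 0.6656, -0.0503,  0.037 ]), array([0.6278, 0.0665, 0.037 ])]
disc edges [array([ 0.5835, -0.0384,  0.05  ]), array([0.5683, 0.0086, 0.05  ]), array([ 0.5523, -0.0225,  0.05  ]), array([ 0.6006, -0.007 ,  0.05  ])]
bar back [ 0.59451565 -0.02691445  0.08      ] [ 0.59991329 -0.01616707  0.08      ]
```

```bash
python3 - <<'E'
from h import *
print(rows([.576,-.0145,.120],Rdown(1.26)),rows([.576,-.0145,.074],Rdown(1.26)))
E
```

```text
[ 6.2200e-01  1.2000e-02  7.0000e-03  1.6509e+01  3.0500e-01 -1.2910e+00] [ 6.2200e-01  1.2000e-02  7.0000e-03  2.1109e+01  3.5200e-01 -1.3310e+00]
```

```bash
python3 -m pendant '0.13 0 0 3.5 0.1 -0.5 0.5; 0.27 0.005 0 7 0.2 -1 0.5; 0.4 0.01 0 10 0.3 -1.3 0.5; 0.53 0.01 0.005 13 0.3 -1.3 0.5; 0.622 0.012 0.007 15 0.3 -1.3 0.5; 0.622 0.012 0.007 16.5 0.3 -1.3 0.5; 0.622 0.012 0.007 16.5 0.3 -1.3 0.5'
python3 - <<'E'
from h import *
import cv2
print(rows([.576,-.0145,.074],Rdown(1.26)))
P=imaging.camera_params("wrist");im=imaging.camera("wrist")
cv2.imwrite("pics/h.png",cv2.resize(im[130:330,130:380],None,fx=3,fy=3,interpolation=cv2.INTER_CUBIC))
E
```

```text
t: 7.4
tool_pos: [0.5757, -0.0143, 0.0995]
orientation: [[-0.003, 0.303, 0.953], [0.0, 0.953, -0.303], [-1.0, -0.001, -0.003]]
wrist_force: [0.1, 0.4, 0.4]
opening: 0.043
[ 3.000e-03 -3.000e-03  1.000e-03  4.417e+00 -8.000e-03  4.600e-02]
```

View pics/h.png

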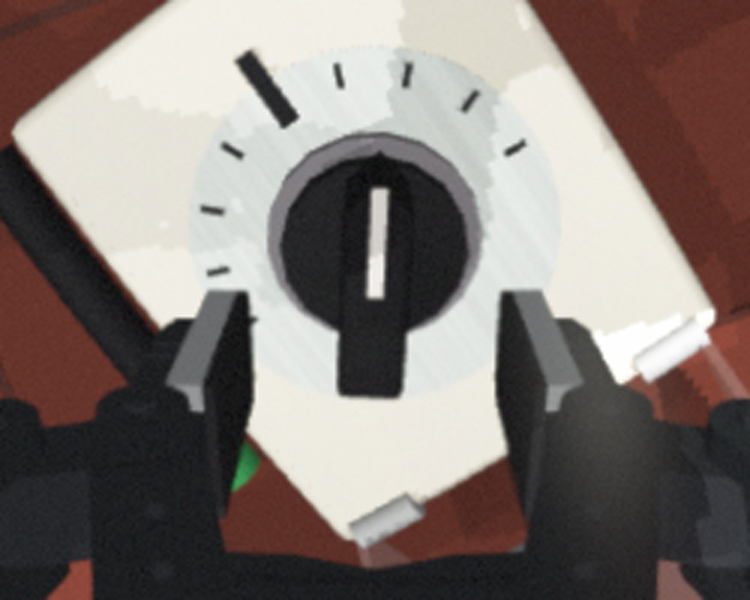

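The bar lies vertical and centred between the pads (line at 377,243), with the long mark at (266,90). I'll descend and close.

```bash
python3 -m pendant '0.003 0 0 2 0 0 0.5; 0.003 0 0 4 0 0 0.5; 0.003 0 0 4.4 0 0 0.5; 0.003 0 0 4.4 0 0 0.1; 0.003 0 0 4.4 0 0 0; 0.003 0 0 4.4 0 0 0; 0.003 0 0 4.4 0 0 0; 0.003 0 0 4.4 0 0 0'
```

```text
t: 8.25
tool_pos: [0.5771, -0.0147, 0.0587]
orientation: [[0.001, 0.306, 0.952], [-0.001, 0.952, -0.306], [-1.0, -0.0, 0.002]]
wrist_force: [-0.7, -2.7, 6.0]
opening: 0.0125
```

```bash
python3 -m pendant '-0.1 0 0 0 0 0 0; -0.2 0 0 0 0 0 0; -0.3 0 0 0 0 0 0; -0.4 0 0 0 0 0 0; -0.5 0 0 0 0 0 0; -0.58 0 0 0 0 0 0; -0.615 0 0 0 0 0 0; -0.615 0 0 0 0 0 0'
python3 -m pendant '0 0 0 0 0 0 0.5; 0 0 0 0 0 0 0.5; 0 0 0 0 0 0 0.5; 0 0 0 -2 0 0 0.5; 0 0 0 -6 0 0 0.5; 0 0 0 -10 0 0 0.5; 0 0 0 -14 0 0 0.5; 0 0 0 -18 0 0 0.5'
python3 - <<'E'
from h import *
import cv2
P=imaging.camera_params("wrist");im=imaging.camera("wrist");np.savez("w2.npz",**P)
cv2.imwrite("pics/i.png",cv2.resize(im[100:220,195:315],None,fx=5,fy=5,interpolation=cv2.INTER_CUBIC))
cv2.imwrite("pics/i_s.png",imaging.camera("scene")[80:300,100:420].repeat(2,0).repeat(2,1))
E
```

```text
t: 9.05
tool_pos: [0.577, -0.0153, 0.0588]
orientation: [[0.001, -0.301, 0.954], [-0.001, 0.954, 0.301], [-1.0, -0.002, 0.001]]
wrist_force: [0.8, -5.0, -7.8]
opening: 0.0127
t: 9.85
tool_pos: [0.5766, -0.0148, 0.2409]
orientation: [[0.002, -0.301, 0.954], [-0.001, 0.954, 0.301], [-1.0, -0.002, 0.001]]
wrist_force: [-0.9, -0.4, 0.2]
opening: 0.0429
```

View pics/i.png

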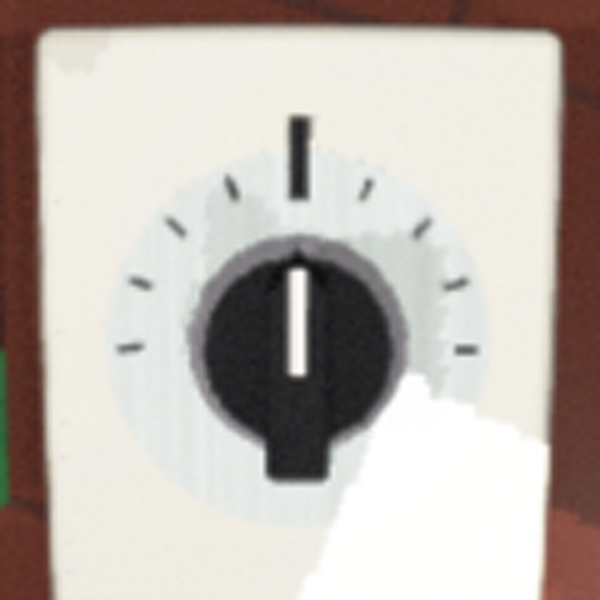

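View pics/i_s.png

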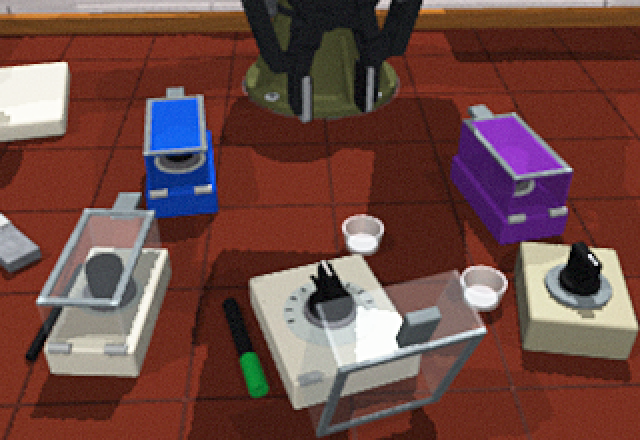

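The white line (298,268 to 297,376) points at the long mark (300,117 to 299,198). The wide hood rests open, the narrow one is shut, and the gripper is clear of everything.

```bash
python3 -m pendant '0 0 0 0 0 0 0.5; 0 0 0 0 0 0 0.5'; python3 -c "
from h import *
P=dict(np.load('w2.npz'));f=lambda c,z:fray(P,(195+(c[0]+.5)/5-.5,100+(c[1]+.5)/5-.5),z)
a=lambda p,q:np.arctan2(*(q-p)[1::-1])
print(a(f((299,198),.037),f((300,117),.037)),a(f((297,376),.08),f((298,268),.08)))
print(env.job_done(),env.sense()['t'])"
```

```text
t: 10.15
tool_pos: [0.5784, -0.0149, 0.2449]
orientation: [[0.011, -0.301, 0.953], [-0.002, 0.953, 0.301], [-1.0, -0.005, 0.01]]
wrist_force: [0.2, 0.5, 0.2]
opening: 0.0423
-2.8481395003114884 -2.8452608181873873
the job is handed in; nothing more can be done
the job is handed in; nothing more can be done
```

I swung the wide hood up by its tongue to about 1.6 rad and let go, and it fell back and stayed on its stop. I then gripped the bar dial and turned it about 0.61 rad counter-clockwise to the long mark.

- **Dial:** in the last wrist picture the pointer and the mark agree to about 0.003 rad, with a reading error of roughly 0.02.
- **Hoods:** the last scene picture shows the wide hood open and the narrow hood shut. The look-alikes stand where they were.
- **Robot:** the gripper was clear of everything with about 0 N on the wrist. The job was handed in at about 10.2 s.
- **Disagreement:** during both grips the tool sat about 3–4 mm higher than commanded. It did no visible harm.

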